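Vent the vacuum dry box, break its stuck lid and hold it ajar

TASK

The blood films in the white vacuum dry box are dry. Let the air in by pulling the red vent cap on its lid straight up until it clicks, with the lid still shut; then take the lid by its black knob, break it free of the sticky gasket without letting it fly open, and finish still gripping the knob, holding the lid steady about 2 cm open at the front edge. Leave the vent cap up and everything else on the bench where it stands.

Things in the scene. Friction and masses are not known exactly. Their poses are not given: they have to be found in the camera images.
- dry_box: White box 120 deep (x) x 130 wide (y) x 70 mm high with a blue foot band and a round gauge (34 mm, sticking out 11 mm) on its front, on a 2 mm grey mat; it does not move. Origin: centre of its underside. Its front faces its own -x, z is up. The lid (132 x 138 mm, clear, white frame) hinges along its back edge (+x); the lid's flat top is at z = 81 mm.
- lid (a joint): Angle of the hinged lid about the box's y axis, rad: 0 shut, grows as the front rises (limit 1.2). The front edge is 131 mm from the hinge, so 0.15 rad is about 20 mm open. No pull opens it while the cap is down (vacuum). Vented, the stuck gasket needs 10 to 18 N at the knob, lets go within 0.03 rad, then only the lid's weight is left (up to 5 N). Released, it falls shut. Reading noise 0.01.
- lid_hinge (a point): Point on the lid's hinge axis, box frame (65.5, 0, 74.5) mm; its axes turn with the lid (those of the box when shut). The hinge axis runs along its y; the lid reaches out to its -x.
- lid_knob: Black knob on the lid near the front: waist 17 mm, round head 28 mm across, 32 mm tall. Origin: centre of its foot on the lid's top, hinge frame (-102, 0, 7.5) mm; z up along the knob.
- knob_grip (a point): Middle of the knob's head, where to grip it: on its axis 21.5 mm above the lid's flat top (hinge frame (-102, 0, 29) mm); the head runs from 14 to 32 mm above the lid's top.
- vent_cap (a joint): How far the red vent cap is pulled up from the lid, m: 0 down, 0.012 up (hard end stop; pulling on would pull at the lid). Held by a sprung ball: 5 to 9 N starts it, past the middle (6 mm) it is pushed on to the upper end and stays there by itself.
- cap_grip (a point): Centre of the red ribbed vent cap (21 mm across, 20 mm tall, upright), in the lid's right rear part, hinge frame (-38, -32, 24.5) mm when down: 17 mm above the lid's top; rises with the cap. The cap's foot is 7 mm above the lid's top over a stub 17 mm across.
- petri_a: Petri dish with pink medium, 61 mm across, 16 high, in the steel tray left of the box (bystander). Origin: centre of underside.
- petri_b: Petri dish with pale medium, 61 mm across, 16 high, in the steel tray left of the box (bystander). Origin: centre of underside.
- slide_pack: Small pale green carton of glass slides, 28 x 78 x 22 mm, left of the box (bystander). Origin: centre of underside.
- oil_bottle: White bottle with a yellow cap, 26 mm across, 59 high, right of the microscope (bystander). Origin: centre of underside.
- slide_box: Grey slide box, 85 x 100 x 30 mm, right of the microscope (bystander). Origin: centre of underside.
- timer: White bench timer, 60 x 68 x 19 mm, right of the box (bystander). Origin: centre of underside.

How it is judged:
By the outcome, as a careful person would: the job done as asked, in the order asked, and still so for the second after the job is handed in, while the arm keeps its last pose, push and grip.
It also fails if it takes over 38 s, if anything falls off the work surface, if the arm or the gripper's body presses on something with over 40 N, if the wrist force passes 120 N, or if a joint passes its speed limit or range.

ROBOT

A 6-joint arm with a two-finger parallel gripper is mounted at the origin on a cart in front of the work surface, level with it; the furniture and walls round the work are solid. World frame = base frame: x ahead of the robot, y to its left, z up, the work surface at z = 0. Lengths are in m, angles in degrees, forces in N, time in s.
With the tool pointing down it reaches from about 0.275 to 0.75 m from the base axis. Payload 10.2 kg.
Tool frame: the origin (TCP) lies midway between the tips of the shut fingers; the grasp point (between the pads) lies 19 mm behind it (robot.tcp_to_grasp is the z of the grasp point in the tool frame, in m); z points along the fingers, y is the line along which they close (so a half turn about z gives the same grasp; the last joint's range is limited). The gripper opens to 88 mm and grips with 3 to 60 N. Pads are 18 mm wide; open, the fingers measure 123 mm over their backs; the gripper's body (75 mm by 187 mm) begins 45 mm behind the grasp point.
Start: joints at [-89.29, 17.928, 85.812, -0, 76.261, -12.8], TCP at [0.123, -0.51, 0.239] pointing down, gripper open.
Joint ranges: [-168.41, 168.41], [-55.51, 124.54], [10.69, 146.95], [-70.63, 250.63], [1, 178], [-165.06, 165.06]. Speed limits (degrees/s): [136.94, 136.94, 172.46, 180, 180, 180].

INTERFACE

Orientations are given as [roll, pitch, yaw] about the fixed x, y, z axes, in that order (R = Rz(yaw) Ry(pitch) Rx(roll)).
In Python, from cell import robot gives the robot as it stands.
- The arm moves only by the tool steer_hand, called after "Emit:" as name(argument=value, ...) on one line, values as JSON. Schema: {"type":"object","properties":{"moves":{"type":"array","items":{"type":"array","prefixItems":[{"type":"array","items":{"type":"number"},"minItems":3,"maxItems":3},{"type":"number"},{"type":"number"}],"minItems":3,"maxItems":3},"minItems":1,"maxItems":12},"only":{"type":"string"},"quiet":{"type":"boolean"},"lines":{"type":"string"}},"required":["moves"],"additionalProperties":false}. moves is a list of rows, 1 to 12 of them, each written [[dx, dy, dz], turn, opening]: dx, dy, dz in units of 5 mm, then a turn about the tool's z in units of 10 degrees, then the opening from 0.0 (shut) to 1.0 (fully open); each row is the pose to reach, as a shift and turn from the pose commanded when the call began, along the tool's axes at that moment; what a row does not reach only later rows make up. A row lasts 1/10 s, in which the tool goes at most 0.05 m and 8.59 degrees, less where a joint would pass 70% of its speed; a pose out of reach is approached as far as the arm can. The fingers move at their own pace and stop on an object; the grip force is fixed at half the most. Time passes only in rows, so rows that do not move let the fingers close. The tool returns the time, the measured TCP pose, the force, the opening and the grip force at its end. only (a regular expression) keeps the lines of the reply that match it, lines (a string "A,B") keeps lines A to B, and quiet returns only ok. Input that does not fit is refused with a message, and nothing moves.
- robot.read_state(): the state, without advancing time (a new reading comes with each control period).
- robot.read_camera(name): name is "side" or "top"; returns a dict with "image" (480x640x3 uint8, red, green, blue), "vertical_fov" (degrees; the focal length in pixels is half the picture's height over the tangent of half this angle, whatever the lens; pixels are square), "cx", "cy" (the principal point, pixels), "camera_from_world" (4x4, takes a point from world to camera coordinates). Camera axes: x right, y down, z forward; pixel columns grow to the right and rows downward; lengths in m; the calibration is good to about 2 mm. A picture is of the moment at which its call begins. There is no depth.
- robot.hand_in(): hands the job in; it is judged then, once.
The state is a dict: "t": time; "joints": joint angles; "qvel": joint speeds; "tau": joint torques, N m; "tool_pos": TCP position; "ee_rot": TCP orientation; "ft_force": force on the tool from outside, world axes, zero at the start; "ft_torque": the same for the moment, N m; "width": opening from 0.0 (shut) to 1.0 (fully open); "grasp_force": force on a finger pad.
Only numpy, scipy, OpenCV 4.12 (cv2) and the standard library are available. Lean on these libraries where they do the work, as an engineer would, in place of code of your own. Each camera call takes 0.05 s, during which the arm holds its last target. There are 200 camera calls.

## Working session

There is one attempt and no reset: what is moved stays moved. The work goes in short steps, Python scripts to look and compute and a tool call to move; the robot and the scene stay as the last step left them, time stands still between calls to the robot, and variables do not carry over. Pictures are saved under pics/ and viewed, at most 10 in all, crops included, and the job is handed in when it is done.

```bash
ls; mkdir -p pics; python3 - <<'E'
from cell import robot
import cv2
for n in("top","side"):
    c=robot.read_camera(n); cv2.imwrite(f"pics/{n}0.png",c["image"][:,:,::-1])
    print(n,c["vertical_fov"],c["cx"],c["cy"],c["camera_from_world"].round(4).tolist())
    print([k for k in c])
s=robot.read_state(); print(s); print(robot.tcp_to_grasp)
E
```

```text
cell.py
pics
top 47.5301590888651 320.0683052722113 240.94196030436515 [[0.0053, -0.9997, 0.0232, -0.2001], [-0.9951, -0.0075, -0.0989, 0.5334], [0.0991, -0.0226, -0.9948, 1.4768], [0.0, 0.0, 0.0, 1.0]]
['image', 'vertical_fov', 'cx', 'cy', 'camera_from_world']
side 52.40091324289569 319.9794372710301 235.153720619211 [[0.9945, -0.1048, -0.0001, -0.5242], [-0.0494, -0.4677, -0.8825, 0.0293], [0.0924, 0.8776, -0.4703, 1.2518], [0.0, 0.0, 0.0, 1.0]]
['image', 'vertical_fov', 'cx', 'cy', 'camera_from_world']
{'t': 0.1, 'joints': array([-8.92894429e+01,  1.79573170e+01,  8.58478736e+01,  3.48357107e-04,
        7.62616029e+01, -1.27989928e+01]), 'qvel': array([-0.04277161, -0.07220903, -0.10317355, -0.06114255,  0.00757989,
       -0.1798836 ]), 'tau': array([ 2.33937477e-03, -4.02812791e+01, -2.52647477e+01,  6.95228996e-02,
        3.42256262e-02, -6.43992644e-05]), 'tool_pos': array([ 0.12263872, -0.51025701,  0.23822038]), 'ee_rot': array([-1.79934941e+02, -1.51267403e-02,  1.35094584e+01]), 'ft_force': array([0.57447753, 0.15239444, 0.07626379]), 'ft_torque': array([-0.01222634,  0.03782136,  0.00011883]), 'grasp_force': 0.0, 'width': 0.9966405759204386}
-0.0187
```

View pics/top0.png

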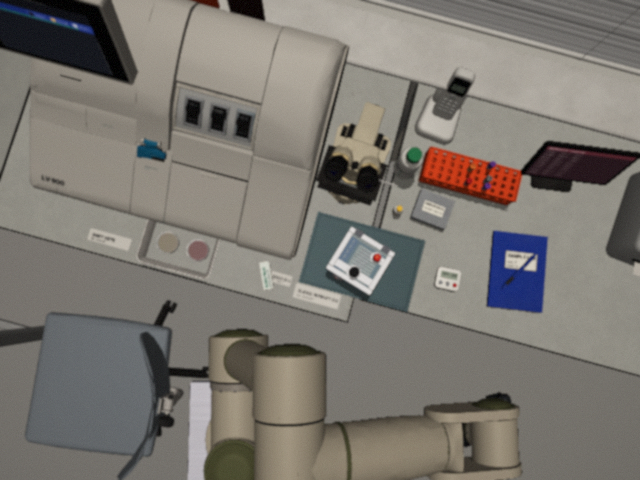

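View pics/side0.png

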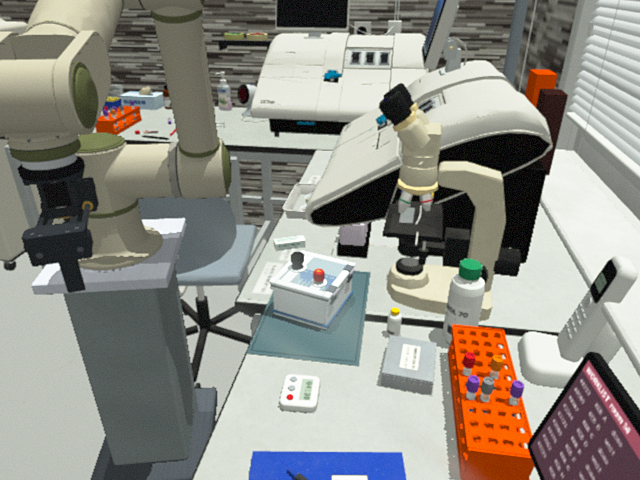

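The top view shows the box at about (362,262), with the knob at (354,272) and the red cap at (377,257). In the side view the knob is at (297,259) and the cap at (319,274). Next I'll segment both and triangulate.

```bash
cat > h.py <<'E'
import numpy as np, cv2
from cell import robot
from scipy.optimize import least_squares
def cam(n):
    c=robot.read_camera(n); f=240/np.tan(np.radians(c["vertical_fov"]/2))
    K=np.array([[f,0,c["cx"]],[0,f,c["cy"]],[0,0,1]]); return c["image"],K@c["camera_from_world"][:3]
def blobs(im,box,kind):
    u0,v0,u1,v1=box; h=cv2.cvtColor(im,cv2.COLOR_RGB2HSV)[v0:v1,u0:u1].astype(int)
    m=((h[...,1]>140)&((h[...,0]<10)|(h[...,0]>170))&(h[...,2]>70)) if kind=="red" else (h[...,2]<75)
    n,l,st,ce=cv2.connectedComponentsWithStats(m.astype(np.uint8)); 
    i=1+np.argmax(st[1:,4]); return ce[i]+[u0,v0],st[i]
def proj(P,X): p=P@np.r_[X,1]; return p[:2]/p[2]
def tri(Ps,uvs):
    A=np.vstack([[u*P[2]-P[0],v*P[2]-P[1]] for P,(u,v) in zip(Ps,uvs)]); X=np.linalg.svd(A)[2][-1]; return X[:3]/X[3]
def boxpt(p,x): # p = x,y,yaw(rad); x box frame
    c,s=np.cos(p[2]),np.sin(p[2]); return np.array([p[0]+c*x[0]-s*x[1],p[1]+s*x[0]+c*x[1],.002+x[2]])
KNOB=np.array([-.0365,0,.1035]); CAP=np.array([.0275,-.032,.099])
E
python3 - <<'E'
from h import *
t,Pt=cam("top"); s,Ps=cam("side")
bt=(335,235,395,290); bs=(280,245,345,300)
R={}
for k,X in(("red",CAP),("dark",KNOB)):
    a,sa=blobs(t,bt,k); b,sb=blobs(s,bs,k); print(k,a,sa,b,sb)
    T=tri([Pt,Ps],[a,b]); print(T.round(4), proj(Pt,T)-a, proj(Ps,T)-b); R[k]=(a,b,X)
def res(p): return np.concatenate([np.r_[proj(Pt,boxpt(p,X))-a,proj(Ps,boxpt(p,X))-b] for a,b,X in R.values()])
r=least_squares(res,[.47,-.28,0]); r2=least_squares(res,[.47,-.28,-.4])
for r in(r,r2): print(r.x,np.degrees(r.x[2]),r.fun.round(2),boxpt(r.x,KNOB),boxpt(r.x,CAP))
p=r.x
def big(im,P,b,k):
    u0,v0,u1,v1=b; c=cv2.resize(im[v0:v1,u0:u1],None,fx=k,fy=k,interpolation=cv2.INTER_CUBIC)
    L=[(-.066+.0655-.0655*0,0,0)]
    for q in [[(x,y,.081) for x,y in((-.0655,-.069),(.0665,-.069),(.0665,.069),(-.0655,.069))]]:
        pts=np.array([((proj(P,boxpt(p,np.array(x)))-[u0,v0]+.5)*k) for x in q]).astype(int); cv2.polylines(c,[pts],True,(0,255,0),1)
    for X in(KNOB,CAP): cv2.circle(c,tuple(((proj(P,boxpt(p,X))-[u0,v0]+.5)*k).astype(int)),3,(0,255,255),-1)
    return c
a=big(t,Pt,(320,220,400,300),5); b=big(s,Ps,(270,240,350,320),5)
cv2.imwrite("pics/z0.png",np.hstack([a,b])[:,:,::-1])
E
```

```text
red [376.57575758 257.42424242] [39 20  6  6 33] [319.02380952 272.0952381 ] [34 24 10  8 42]
[ 0.4867 -0.3432  0.1065] [ 0.04594025 -0.74140771] [-1.24587008  0.11426937]
dark [344.344 284.28 ] [  0  43  23  12 125] [341.03947368 249.93421053] [58  0  7 11 76]
[ 0.4721 -0.268   0.1142] [  3.79550543 -22.38339949] [-3.40011697e+01  2.63560135e-02]
[ 0.50708821 -0.30027358 -1.17446835] -67.29207981619446 [ -2.21  -1.18  -0.75   1.02   3.02 -30.18 -23.96   2.81] [ 0.49299798 -0.26660289  0.1055    ] [ 0.48818462 -0.33799498  0.101     ]
[ 0.5070882  -0.30027359 -1.17446787] -67.29205231951822 [ -2.21  -1.18  -0.75   1.02   3.02 -30.18 -23.96   2.81] [ 0.49299796 -0.2666029   0.1055    ] [ 0.48818463 -0.337995    0.101     ]
```

View pics/z0.png

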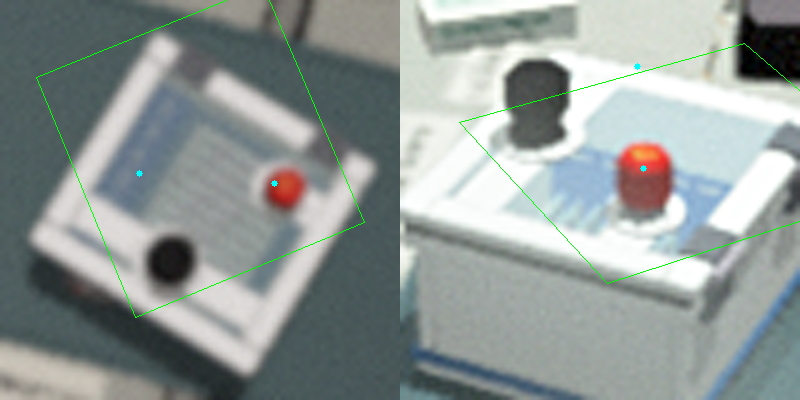

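The crop shows the knob head at (353.5,271.9) in the top image and (297.1,257.8) in the side image. The cap is at (376.5,257.2) top and (318.1,274.9) side, and all four lid corners are clear in the top view. I'll refit with these.

```bash
cat > fit.py <<'E'
from h import *
t,Pt=cam("top"); s,Ps=cam("side")
T=lambda x,y:np.array([x/5+319.5,y/5+219.5]); S=lambda x,y:np.array([(x-400)/5+269.5,y/5+239.5])
obs=[(Pt,T(170,261),KNOB,2),(Ps,S(538,92),KNOB,2),(Pt,T(285,188),CAP,2),(Ps,S(643,177),CAP,2)]
for xy,c in(((33,238),(-.0655,.069)),((248,374),(-.0655,-.069)),((376,162),(.0665,-.069)),((160,36),(.0665,.069))): obs.append((Pt,T(*xy),np.r_[c,.081],1))
def res(p): return np.concatenate([w*(proj(P,boxpt(p,X))-o) for P,o,X,w in obs])
r=least_squares(res,[.47,-.28,-.6],loss="soft_l1"); p=r.x
print(p,np.degrees(p[2]),np.round(res(p),2)); print("knob",boxpt(p,KNOB),"cap",boxpt(p,CAP))
for n,i in(("knob",0),("cap",2)): print(n,tri([Pt,Ps],[obs[i][1],obs[i+1][1]]))
np.save("p.npy",p)
E
python3 fit.py
```

```text
[ 0.48005067 -0.30217176 -0.54999405] -31.512337623617523 [ 0.33 -1.43 -1.4   0.04  0.17 -0.6  -0.49 -0.26 -1.02 -0.2   0.37  0.18
  0.43  0.3  -0.45 -1.71]
knob [ 0.44893341 -0.28309386  0.1055    ] cap [ 0.48676935 -0.34382641  0.101     ]
knob [ 0.44854962 -0.282728    0.10518798]
cap [ 0.48656427 -0.34369618  0.1005565 ]
```
Great. Triangulated heights agree to .5mm.

The fit agrees with the triangulated heights to 0.5 mm. Next I'll check microscope clearance and work out the approach to the cap in tool axes. The jaws close along the box's y, with the fingertips about 6 mm above the lid.

```bash
cat >> h.py <<'E'
from scipy.spatial.transform import Rotation as Ro
def delta(target,yaw,ref=None):
    """shift in tool axes + turn to bring the TCP to target (world), tool yaw in deg; from measured pose or ref"""
    s=robot.read_state(); R=Ro.from_euler("xyz",s["ee_rot"],degrees=True)
    print("d",R.inv().apply(np.array(target)-s["tool_pos"]).round(4),"turn",-round((yaw-s["ee_rot"][2]+180)%360-180,2),
          "tcp",s["tool_pos"].round(4),"rot",s["ee_rot"].round(1),"t",s["t"],"F",s["ft_force"].round(1),"w",round(s["width"],3))
E
python3 - <<'E'
from h import *
t,Pt=cam("top"); s,Ps=cam("side")
print("eyepiece",tri([Pt,Ps],[(335,168),(392,105)]),tri([Pt,Ps],[(368,180),(400,100)]))
p=np.load("p.npy"); c=boxpt(p,CAP)
delta([c[0],c[1],.15],-31.5)
E
```

```text
eyepiece [ 0.64865255 -0.21818739  0.39609383] [ 0.63025599 -0.28794678  0.41917258]
d [ 0.393  -0.077   0.0887] turn 45.01 tcp [ 0.1226 -0.5105  0.2387] rot [-180.    -0.    13.5] t 0.4 F [ 0.3  0.7 -0.5] w 1.0
```

```bash
python3 - <<'E'
import cv2,numpy as np
a=cv2.imread("pics/top0.png")[90:250,290:450]; b=cv2.imread("pics/side0.png")[70:290,330:550]
cv2.imwrite("pics/mic.png",np.hstack([cv2.resize(a,(400,400)),cv2.resize(b,(400,400))]))
E
```

```text
(no output)
```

View pics/mic.png

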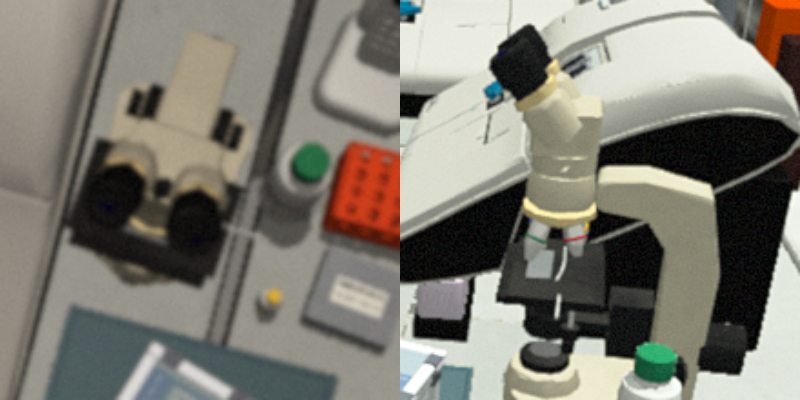

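The eyepieces reach to about x≈0.62 at z≈0.4 and the stage sits low in front of the box. I'll take the cap at yaw 0 to keep the long gripper body well clear.

Careful with the scale: shifts go in units of 5 mm and turns go in units of 10 degrees. That gives: 0.393 m is 78.6, 0.15 m is 30, 13.5 degrees is 1.35.

Emit:
steer_hand(moves=[[[10,-2,0],0.4,0.6],[[20,-4,0],0.8,0.5],[[30,-6,0],1.35,0.5],[[40,-8,2],1.35,0.5],[[50,-10,4],1.35,0.5],[[58,-11.4,6],1.35,0.5],[[66,-13,8],1.35,0.5],[[74,-14.6,10],1.35,0.5],[[78.6,-15.4,12],1.35,0.5],[[78.6,-15.4,14],1.35,0.5],[[78.6,-15.4,15],1.35,0.5],[[78.6,-15.4,16],1.35,0.5]])

```text
t: 1.6
tool_pos: [0.4859, -0.3444, 0.1585]
ee_rot: [180.0, 0.0, -0.0]
ft_force: [0.8, 0.1, 0.3]
width: 0.497
grasp_force: 0.0
```

```bash
python3 - <<'E'
from h import *
c=boxpt(np.load("p.npy"),CAP); delta([c[0],c[1],.089],0)
for n,b in(("top",(320,180,440,300)),("side",(240,180,360,300))):
    u0,v0,u1,v1=b; im,P=cam(n); cv2.imwrite(f"pics/{n}1.png",cv2.resize(im[v0:v1,u0:u1],(400,400),interpolation=cv2.INTER_CUBIC)[:,:,::-1])
cv2.imwrite("pics/a1.png",np.hstack([cv2.imread("pics/top1.png"),cv2.imread("pics/side1.png")]))
E
```

```text
d [ 0.0009 -0.0006  0.0695] turn -0.05 tcp [ 0.4859 -0.3444  0.1585] rot [180.   0.  -0.] t 1.6 F [0.8 0.1 0.3] w 0.497
```

View pics/a1.png

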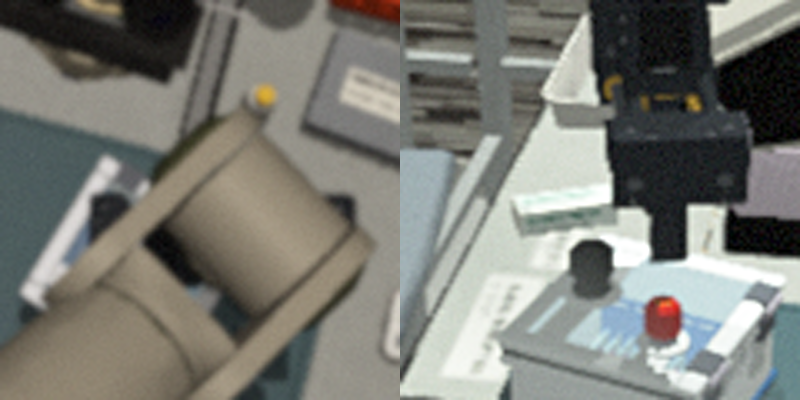

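The jaws hover above the cap and the side view shows the finger at about (321,249), in line with the cap at (319,275). Going down now.

To row units: 0.06 m is 12, 0.03 m is 6.

Emit:
steer_hand(moves=[[[0.2,-0.1,6],0,0.5],[[0.2,-0.1,10],0,0.5],[[0.2,-0.1,12],0,0.5],[[0.2,-0.1,13.2],0,0.5],[[0.2,-0.1,13.8],0,0.5],[[0.2,-0.1,13.8],0,0.5]])

```text
t: 2.3
tool_pos: [0.4879, -0.3436, 0.0902]
ee_rot: [180.0, -0.0, -0.0]
ft_force: [-0.2, -0.2, 0.4]
width: 0.499
grasp_force: 0.0
```

```bash
python3 - <<'E'
from h import *
c=boxpt(np.load("p.npy"),CAP); delta([c[0],c[1],.089],0)
im,P=cam("side"); cv2.imwrite("pics/s2.png",cv2.resize(im[220:320,260:380],(720,600),interpolation=cv2.INTER_CUBIC)[:,:,::-1])
E
```

```text
d [-0.0011  0.0002  0.0012] turn -0.0 tcp [ 0.4879 -0.3436  0.0902] rot [180.  -0.  -0.] t 2.3 F [-0.2 -0.2  0.4] w 0.499
```

View pics/s2.png

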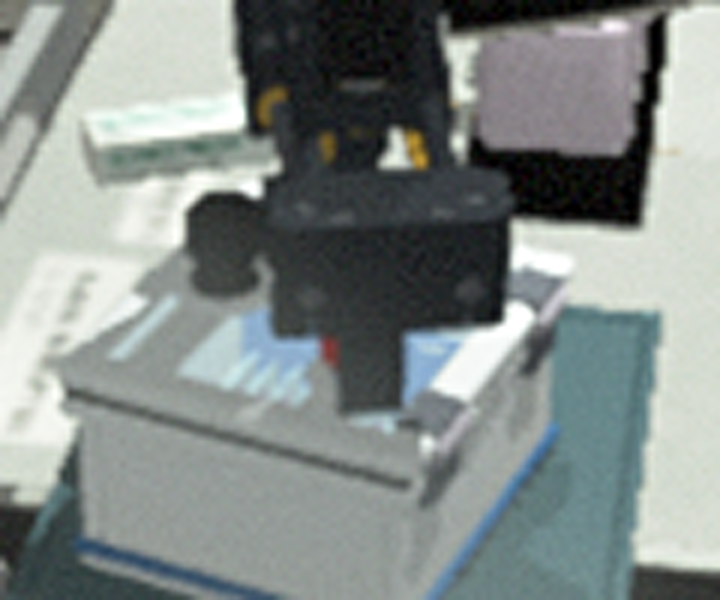

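The near finger at (322,283) covers the cap, with only a red sliver showing, and it clears the lid. Closing.

To row units: -0.001 m is -0.2.

Emit:
steer_hand(moves=[[[-0.2,0,0],0,0.3],[[-0.2,0,0],0,0.0],[[-0.2,0,0],0,0],[[-0.2,0,0],0,0],[[-0.2,0,0],0,0],[[-0.2,0,0],0,0],[[-0.2,0,0],0,0],[[-0.2,0,0],0,0]])

```text
t: 3.15
tool_pos: [0.4868, -0.3422, 0.0899]
ee_rot: [-179.9, 0.0, 0.0]
ft_force: [-1.0, 5.2, 4.5]
width: 0.225
grasp_force: 29.9
```

The cap is held (19.8 mm, 30 N). Pulling up in small steps.

Emit:
steer_hand(moves=[[[0,-0.2,-0.2],0,0],[[0,-0.2,-0.4],0,0],[[0,-0.2,-0.6],0,0],[[0,-0.2,-0.8],0,0],[[0,-0.2,-1],0,0]])

```text
t: 3.65
tool_pos: [0.4868, -0.3421, 0.0948]
ee_rot: [-180.0, 0.0, 0.0]
ft_force: [2.4, 1.1, -2.2]
width: 0.232
grasp_force: 29.9
```

Emit:
steer_hand(moves=[[[0,0,-0.2],0,0],[[0,0,-0.4],0,0],[[0,0,-0.6],0,0]])

```text
t: 3.95
tool_pos: [0.4868, -0.3422, 0.0981]
ee_rot: [-180.0, -0.0, 0.0]
ft_force: [0.8, 3.5, 1.6]
width: 0.224
grasp_force: 29.9
```

Emit:
steer_hand(moves=[[[0,0,-0.2],0,0],[[0,0,-0.4],0,0],[[0,0,-0.6],0,0]])

```text
t: 4.25
tool_pos: [0.4868, -0.3422, 0.101]
ee_rot: [-180.0, -0.0, 0.0]
ft_force: [0.5, 3.9, 0.8]
width: 0.229
grasp_force: 29.9
```

Emit:
steer_hand(moves=[[[0,0,-0.1],0,0],[[0,0,-0.2],0,0]])

```text
t: 4.45
tool_pos: [0.4868, -0.3422, 0.1016]
ee_rot: [-180.0, 0.0, 0.0]
ft_force: [1.7, 2.8, -0.5]
width: 0.224
grasp_force: 29.9
```

The cap has risen 11.7 mm. Releasing it, backing up and looking.

To row units: -0.06 m is -12, -0.05 m is -10.

Emit:
steer_hand(moves=[[[0,0,0],0,0.25],[[0,0,0],0,0.3],[[0,0,0],0,0.5],[[0,0,0],0,0.5],[[0,0,0],0,0.5],[[0,0,-4],0,0.5],[[0,0,-10],0,0.5],[[0,0,-12],0,0.5]])

```text
t: 5.25
tool_pos: [0.4875, -0.3431, 0.1644]
ee_rot: [179.8, -0.2, 0.0]
ft_force: [-0.4, -0.3, 0.0]
width: 0.498
grasp_force: 0.0
```

```bash
python3 - <<'E'
from h import *
k=boxpt(np.load("p.npy"),KNOB); delta([k[0],k[1],.087],-31.5)
im,P=cam("side"); cv2.imwrite("pics/s3.png",cv2.resize(im[220:320,260:380],(720,600),interpolation=cv2.INTER_CUBIC)[:,:,::-1])
p=np.load("p.npy"); print([proj(P,boxpt(p,CAP+[0,0,d])) for d in(0,.012)],proj(P,boxpt(p,KNOB)))
E
```

```text
d [-0.0388 -0.0602  0.0771] turn 31.51 tcp [ 0.4875 -0.3431  0.1644] rot [179.8  -0.2   0. ] t 5.25 F [-0.4 -0.3  0. ] w 0.498
[array([317.85709336, 274.77050994]), array([317.84352244, 269.52379199])] [296.39879549 257.91983248]
```

View pics/s3.png

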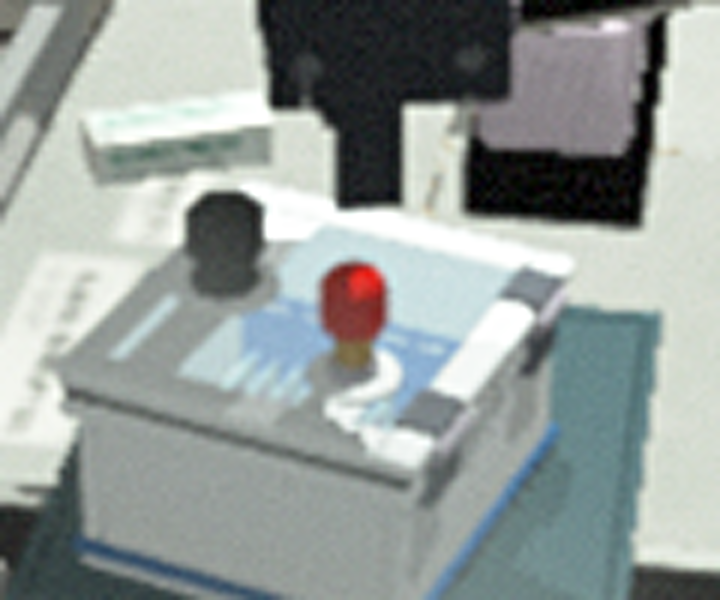

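The cap stands up, centred at (319,270.5) against a predicted 269.5 for fully up, and its brass stem is showing. The lid is still shut. Moving to the knob.

Emit:
steer_hand(moves=[[[-2,-3,0],0.8,0.6],[[-4,-6,0],1.6,0.6],[[-6,-9,0],2.4,0.6],[[-7.7,-12.3,0],3.15,0.6],[[-7.7,-12.3,4],3.15,0.6],[[-7.7,-12.3,6],3.15,0.6]])

```text
t: 5.9
tool_pos: [0.4476, -0.28, 0.1298]
ee_rot: [-180.0, 0.1, -31.5]
ft_force: [0.9, -0.3, -0.3]
width: 0.603
grasp_force: 0.0
```

```bash
python3 - <<'E'
from h import *
k=boxpt(np.load("p.npy"),KNOB); delta([k[0],k[1]+.0015,.087],-31.5)
E
```

```text
d [0.0021 0.0007 0.0428] turn 0.04 tcp [ 0.4476 -0.28    0.1298] rot [-1.80e+02  1.00e-01 -3.15e+01] t 5.9 F [ 0.9 -0.3 -0.3] w 0.603
```

Emit:
steer_hand(moves=[[[0.2,0.2,2],0,0.6],[[0.3,0.2,5],0,0.6],[[0.3,0.2,7],0,0.6],[[0.3,0.2,8.2],0,0.6],[[0.3,0.2,8.4],0,0.6],[[0.3,0.2,8.4],0,0.6]])

```text
t: 6.5
tool_pos: [0.4491, -0.2826, 0.0899]
ee_rot: [180.0, -0.0, -31.5]
ft_force: [-0.2, -0.6, 0.4]
width: 0.597
grasp_force: 0.0
```

```bash
python3 - <<'E'
from h import *
k=boxpt(np.load("p.npy"),KNOB); delta([k[0],k[1]+.0015,.087],-31.5)
im,P=cam("side"); cv2.imwrite("pics/s4.png",cv2.resize(im[220:320,260:380],(720,600),interpolation=cv2.INTER_CUBIC)[:,:,::-1])
E
```

```text
d [-0.0007 -0.0008  0.0029] turn 0.01 tcp [ 0.4491 -0.2826  0.0899] rot [180.   -0.  -31.5] t 6.5 F [-0.2 -0.6  0.4] w 0.597
```

View pics/s4.png

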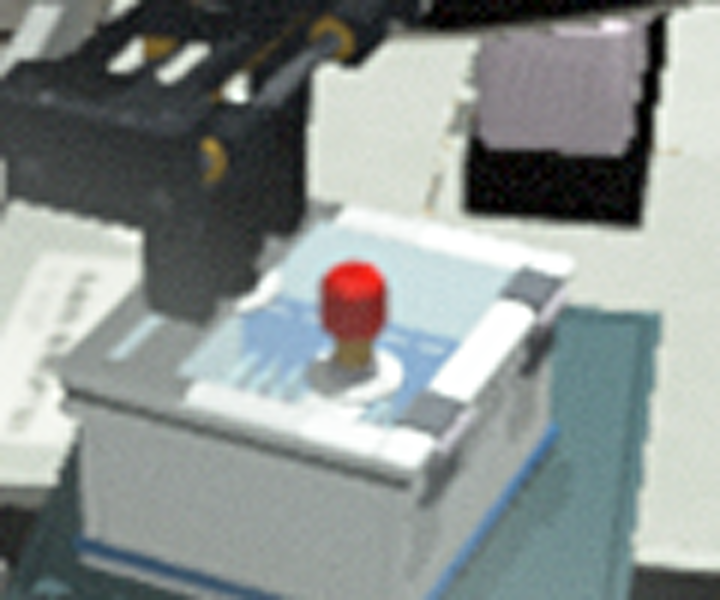

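The fingers straddle the knob (near finger at about (293,268)), the lid is untouched and the cap is still up. Closing.

Emit:
steer_hand(moves=[[[-0.1,-0.1,0.3],0,0.4],[[-0.1,-0.1,0.3],0,0.2],[[-0.1,-0.1,0.3],0,0],[[-0.1,-0.1,0.3],0,0],[[-0.1,-0.1,0.3],0,0],[[-0.1,-0.1,0.3],0,0],[[-0.1,-0.1,0.3],0,0],[[-0.1,-0.1,0.3],0,0]])

```text
t: 7.35
tool_pos: [0.4488, -0.2821, 0.0884]
ee_rot: [180.0, -0.0, -31.5]
ft_force: [-3.8, -3.9, 2.4]
width: 0.298
grasp_force: 30.0
```

The knob head is gripped (30 N). Lifting slowly along the hinge arc; tool x is box +x.

Emit:
steer_hand(moves=[[[0.02,0,-0.06],0,0],[[0.04,0,-0.12],0,0],[[0.06,0,-0.18],0,0],[[0.08,0,-0.24],0,0],[[0.1,0,-0.3],0,0]])

```text
t: 7.85
tool_pos: [0.4488, -0.2821, 0.089]
ee_rot: [180.0, 0.1, -31.5]
ft_force: [-1.7, -5.5, -6.0]
width: 0.299
grasp_force: 30.0
```

Emit:
steer_hand(moves=[[[0.02,0,-0.06],0,0],[[0.04,0,-0.12],0,0],[[0.06,0,-0.18],0,0],[[0.08,0,-0.24],0,0],[[0.1,0,-0.3],0,0]])

```text
t: 8.35
tool_pos: [0.4489, -0.2821, 0.0897]
ee_rot: [180.0, 0.1, -31.5]
ft_force: [-2.2, -7.0, -12.1]
width: 0.3
grasp_force: 30.0
```

Emit:
steer_hand(moves=[[[0.02,0,-0.06],0,0],[[0.04,0,-0.12],0,0],[[0.06,0,-0.18],0,0],[[0.06,0,-0.24],0,0]])

```text
t: 8.75
tool_pos: [0.4491, -0.2822, 0.0904]
ee_rot: [-180.0, 0.2, -31.5]
ft_force: [-1.3, -7.5, -12.8]
width: 0.299
grasp_force: 30.0
```

Emit:
steer_hand(moves=[[[0.02,0,-0.06],0,0],[[0.04,0,-0.12],0,0],[[0.06,0,-0.18],0,0],[[0.06,0,-0.24],0,0]])

```text
t: 9.15
tool_pos: [0.4498, -0.2826, 0.0929]
ee_rot: [180.0, 0.1, -31.5]
ft_force: [-2.5, -5.0, -4.3]
width: 0.298
grasp_force: 30.0
```

The gasket let go: the force dropped from about 13 N to 4 N with the knob up about 4.5 mm. Continuing the arc gently.

Emit:
steer_hand(moves=[[[0.06,0,-0.2],0,0],[[0.14,0,-0.4],0,0],[[0.2,0,-0.6],0,0],[[0.28,0,-0.8],0,0],[[0.36,0,-1],0,0],[[0.44,0,-1.2],0,0],[[0.54,0,-1.4],0,0],[[0.62,0,-1.6],0,0],[[0.72,0,-1.8],0,0],[[0.8,0,-1.96],0,0],[[0.8,0,-1.96],0,0],[[0.8,0,-1.96],0,0]])

```text
t: 10.35
tool_pos: [0.4527, -0.2844, 0.1023]
ee_rot: [180.0, 0.2, -31.5]
ft_force: [-3.3, -4.5, -4.9]
width: 0.296
grasp_force: 30.0
```

```bash
python3 - <<'E'
from h import *
delta([0,0,0],-31.5)
im,P=cam("side"); cv2.imwrite("pics/s5.png",cv2.resize(im[220:320,260:380],(720,600),interpolation=cv2.INTER_CUBIC)[:,:,::-1])
p=np.load("p.npy")
for th in(0,.1,.15,.2):
    c,s=np.cos(th),np.sin(th)
    f=lambda x,y,z:((proj(P,boxpt(p,np.array([.0655+c*x+s*z,y,.0745-s*x+c*z])))-[260,220]+.5)*6).round(0)
    print(th,"cap",f(-.038,-.032,.0365),"front corner top",f(-.131,-.069,.0065),"front corner bottom",f(-.131,-.069,-.0045),"left front top",f(-.131,.069,.0065))
E
```

```text
d [-0.5343 -0.0061  0.1039] turn 0.01 tcp [ 0.4527 -0.2844  0.1023] rot [180.    0.2 -31.5] t 10.35 F [-3.3 -4.5 -4.9] w 0.296
0 cap [350. 300.] front corner top [ 46. 367.] front corner bottom [ 48. 395.] left front top [241. 179.]
0.1 cap [361. 293.] front corner top [ 48. 334.] front corner bottom [ 47. 362.] left front top [244. 149.]
0.15 cap [367. 290.] front corner top [ 50. 318.] front corner bottom [ 47. 345.] left front top [246. 134.]
0.2 cap [373. 288.] front corner top [ 53. 303.] front corner bottom [ 49. 329.] left front top [249. 119.]
```

View pics/s5.png

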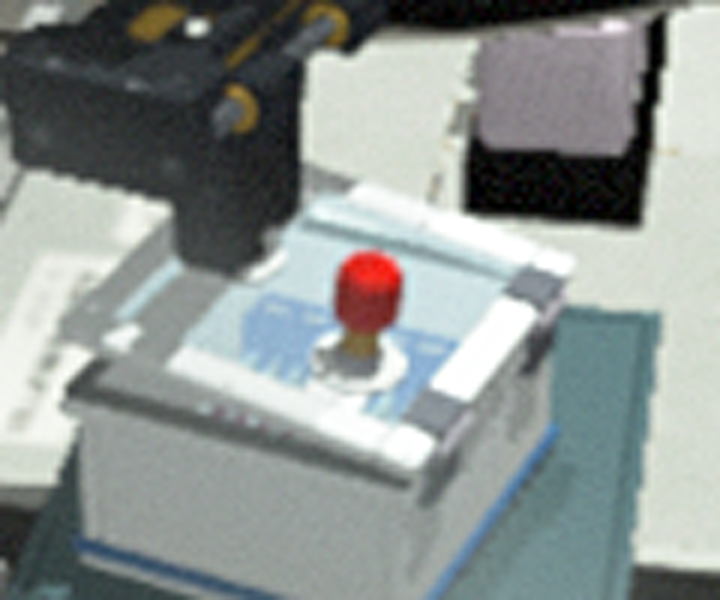

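The lid is open, with the cap moved to (321.5,268.5) and the front corner raised. The image and the tool rise both say about 0.137 rad, so I'll add 1.3 mm and then hold.

To row units: 0.0005 m is 0.1, -0.0013 m is -0.26.

Emit:
steer_hand(moves=[[[0.06,0,-0.14],0,0],[[0.1,0,-0.26],0,0],[[0.1,0,-0.26],0,0],[[0.1,0,-0.26],0,0],[[0.1,0,-0.26],0,0],[[0.1,0,-0.26],0,0]])

```text
t: 11.0
tool_pos: [0.4532, -0.2847, 0.1036]
ee_rot: [180.0, 0.2, -31.5]
ft_force: [-3.4, -4.0, -5.1]
width: 0.297
grasp_force: 30.0
```

```bash
python3 - <<'E'
from h import *
im,P=cam("side"); p=np.load("p.npy")
c=cv2.resize(im[220:320,260:380],(720,600),interpolation=cv2.INTER_CUBIC); cv2.imwrite("pics/s6.png",c[:,:,::-1])
a,_=blobs(im,(300,245,345,290),"red"); b=[]
for th in(0,.1,.13,.15,.17,.2):
    q,s=np.cos(th),np.sin(th); X=np.array([-.038,-.032,.0365])
    b.append((th,proj(P,boxpt(p,np.array([.0655+q*X[0]+s*X[2],X[1],.0745-s*X[0]+q*X[2]]))).round(2)))
o=cv2.cvtColor(cv2.imread("pics/s3.png"),cv2.COLOR_BGR2RGB)
for n in(3,5,6):
    i=cv2.cvtColor(cv2.imread(f"pics/s{n}.png"),cv2.COLOR_BGR2RGB); print(n,blobs(i,(270,200,450,420),"red")[0]/6+[260,220])
print(b); s=robot.read_state(); print(s["tool_pos"],s["qvel"].round(2),s["t"],s["width"])
E
```

```text
3 [319.24423646 269.71494289]
5 [321.35782135 268.53254902]
6 [321.60055527 268.37246226]
[(0, array([317.84, 269.52])), (0.1, array([319.63, 268.39])), (0.13, array([320.21, 268.09])), (0.15, array([320.6, 267.9])), (0.17, array([320.99, 267.71])), (0.2, array([321.6 , 267.46]))]
[ 0.45319219 -0.28470098  0.10362823] [ 0.06 -0.01 -0.01  0.13  0.01  0.1 ] 11.05 0.2983233464770798
```

View pics/s6.png

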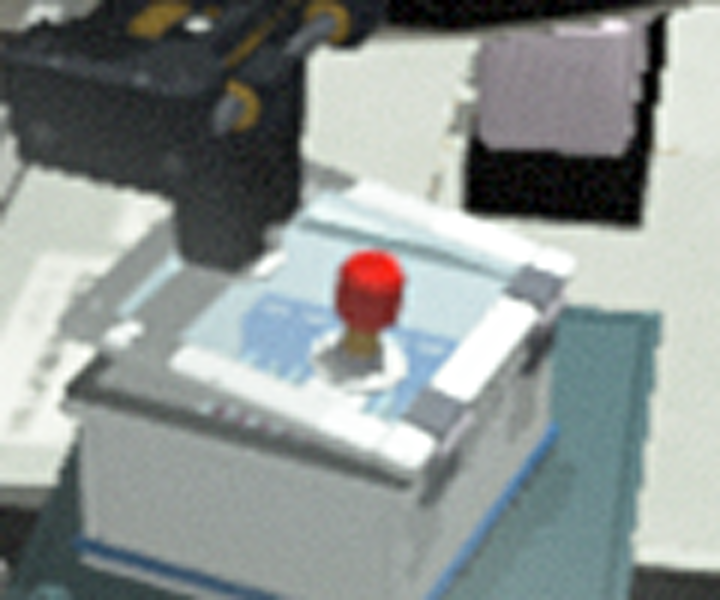

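The lid is held steady with the cap up and the grip unchanged. The tool rise gives about 0.15 rad and the image about 0.13, so the front edge is open 17–20 mm. Handing in.

```bash
python3 -c "
from cell import robot
print(robot.hand_in())"
```

```text
the job is handed in; nothing more can be done
None
```

The job is handed in: I pulled the vent cap up with the lid shut and broke the gasket free at about 13 N; the gripper still holds the knob, with the lid steady about 2 cm open at the front (17–20 mm by my measurements).

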